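Assemble a ball check valve in order

TASK

Assemble the ball check valve on the workbench: first lay the brass seat ring flat in the round pocket on top of the valve body, then set the bright steel ball in the ring's hole, put the blue bonnet over the ball so that it stands flat on the ring, and finally seat the red cap over the boss on top of the bonnet. Use the steel ball and leave the black one lying in its dimple of the white tray.

Things in the scene. Friction and masses are not known exactly. Their poses are not given: they have to be found in the camera images.
- valve_body: Valve body, fixed: square dark foot 100 x 100 mm, round aluminium body 96 mm across, two short pipe stubs along its own +y and -y (133 mm over their ends). Origin at the centre of its underside on the bench. Rim at height 30 mm. In its top a round pocket, 76 mm across and 6 mm deep, open above; its walls are upright.
- pocket (a point): Centre of the flat floor of the pocket in the valve body, 24 mm above the bench. Keep clear behind the work: a grey instrument, 165 mm high, front corners near x 0.63 y 0.25 and x 0.72 y 0.12, and left of it a hot-air handle that rises to 300 mm near x 0.61 y 0.30; swing across nearer to the robot.
- ball_tray: White plastic tray, fixed: flat plate 150 mm (own x) x 60 mm (own y) x 14 mm thick, with two round dimples (24 mm holes) on its long centre line, 42 mm either side of its centre. Origin at the centre of its underside on the bench. At the start a ball lies in each dimple, its centre 29 mm above the bench. Which ball lies in which dimple varies.
- steel_ball_center (a point): Centre of the bright steel ball, 38 mm diameter, 0.15 kg. It rolls freely on a flat surface, but rests still in a 24 mm hole, its centre then 15 mm above the edge of the hole.
- steel_ball: The bright steel ball itself, 38 mm diameter. Its origin is a point on its surface (the underside at the start) and turns with it: use steel_ball_center for its place.
- black_ball_center (a point): Centre of the dull black rubber ball, 38 mm diameter, in the other dimple of the tray. Not to be used.
- seat_ring: Brass seat ring lying flat on the bench: 64 mm outside diameter, 24 mm straight through hole, 24 mm high. Origin at the centre of its underside. Fits the pocket with 6 mm play all round and then stands 18 mm above the rim of the valve body. 0.12 kg.
- bonnet: Blue bonnet with two dark bands, standing upright, open below: a bell 64 mm outside diameter and 46 mm high, with a bright steel boss 30 mm across and 8 mm high on its closed flat top (54 mm overall). Inside, a bore 50 mm across and 38 mm deep: it passes over the ball with 6 mm play all round, and clears its top. Origin at the centre of its open underside, z up. 0.18 kg.
- cap: Red cap with a knurled side and a black disc on its top, standing upright, open below: 52 mm outside diameter over the knurls (50 mm for the fingers), 26 mm high; recess below 40 mm across and 10 mm deep, which goes over the boss of the bonnet with 5 mm play all round. Origin at the centre of its open underside, z up. 0.08 kg.

How it is judged:
By the outcome, as a careful person would: the job done as asked, in the order asked, and still so for the second after the job is handed in, with the robot touching nothing.
It also fails if it takes over 112 s, if anything falls off the work surface, if the arm or the gripper's body presses on something with over 40 N, if the wrist force passes 120 N, or if a joint passes its speed limit or range.

ROBOT

A 6-joint arm with a two-finger parallel gripper is mounted at the origin on a cart in front of the work surface, level with it; the furniture and walls round the work are solid. World frame = base frame: x ahead of the robot, y to its left, z up, the work surface at z = 0. Lengths are in m, angles in rad, forces in N, time in s.
With the tool pointing down it reaches from about 0.375 to 0.9 m from the base axis. Payload 3.1 kg.
Tool frame: the origin (TCP) lies between the finger pads; the fingertips stand manip.finger_overhang ahead of it and the grasp point (between the pads) lies 5 mm behind it (manip.finger_overhang is the distance from the TCP to the fingertips, in m); z points along the fingers, y is the line along which they close (so a half turn about z gives the same grasp; the last joint's range is limited). The gripper opens to 85 mm and grips with 20 to 120 N. Pads are 22 mm wide; open, the fingers measure 114 mm over their backs; the gripper's body (76 mm by 85 mm) begins 54 mm behind the grasp point. The pads swing forward as they close: fully open they stand 13 mm farther back than shut.
Start: joints at [1.075, 0.527, 1.433, -0, 1.181, -0.178], TCP at [0.195, 0.594, 0.245] pointing down, gripper open.
Joint ranges: [-3.08, 3.08], [-0.75, 2.2], [0.22, 2.44], [-1.43, 4.57], [0, 2.65], [-2.85, 2.85]. Speed limits (rad/s): [2.79, 2.79, 3.14, 3.14, 3.14, 3.14].

INTERFACE

Orientations are given as a unit quaternion [x, y, z, w].
In Python, from station import manip gives the robot as it stands.
- The arm moves only by the tool drive_tool, never from a script. Its argument "plan" is a list of rows, each a list of 7 numbers: the shift along the tool's x, y, z in m, then the turn, a rotation vector about the tool's x, y, z in degrees, then the opening, from -1 (shut) to 1 (fully open). In form: [[x, y, z, wx, wy, wz, gripper], ...]. A call has 1 to 10 rows; each row shifts and turns the commanded pose from where the row before left it, along the tool's axes as they then stand; what a row does not reach is not made up. A row lasts 1/10 s, in which the tool goes at most 50 mm and 8.59 degrees, less where a joint would pass 70% of its speed; a pose out of reach is approached as far as the arm can. A call is refused whole if a number of a shift passes 0.05 or a number of a turn 8.59, either way. A call with a gripper value outside its range is refused whole. The fingers move at their own pace and stop on an object; "newtons" is the grip in N (left out, the last holds). Time passes only in rows, so rows that do not move let the fingers close. It gives the time, the measured TCP pose, the force, the opening and the grip force at its end, in the units of the state.
- manip.sense(): the state, without advancing time (a new reading comes with each control period).
- manip.snapshot(name): name is "scene" or "side" or "wrist"; returns a dict with "image" (384x512x3 uint8, red, green, blue), "z_map" (384x512 float32, m along the optical axis (not along the pixel's ray), 0 where there is no reading), "fov_y" (degrees; the focal length in pixels is half the picture's height over the tangent of half this angle, whatever the lens; pixels are square), "cx", "cy" (the principal point, pixels), "k1" (the pictures are not rectified: a ray, as slopes to the right and down, at radius r is drawn at 1 + k1 r^2 times it, then the intrinsics apply), "extrinsics" (4x4, takes a point from camera to world coordinates); the wrist camera has in their place "mount" (4x4, takes a point from camera to tool coordinates, whose origin is the TCP and whose axes are the flange's). Camera axes: x right, y up, looking along -z (the intrinsics and any distortion apply to the point x, -y, -z); pixel columns grow to the right and rows downward; lengths in m; the calibration is good to about 2 mm. A picture is of the moment at which its call begins: read the wrist's pose just before it.
- manip.sign_off(): hands the job in; it is judged then, once.
The state is a dict: "t": time; "q": joint angles; "qd": joint speeds; "tau": joint torques, N m; "tcp_pos": TCP position; "tool_rot": TCP orientation; "force": force on the tool from outside, world axes, zero at the start; "ft_torque": the same for the moment, N m; "finger_gap": opening from 0.0 (shut) to 1.0 (fully open); "gripper_force": force on a finger pad.
Only numpy, scipy, OpenCV 4.12 (cv2) and the standard library are available. Lean on these libraries where they do the work, as an engineer would, in place of code of your own. Each camera call takes 0.05 s, during which the arm holds its last target. There are 200 camera calls.

## Working session

There is one attempt and no reset: what is moved stays moved. The work goes in short steps, Python scripts to look and compute and a tool call to move; the robot and the scene stay as the last step left them, time stands still between calls to the robot, and variables do not carry over. Pictures are saved under pics/ and viewed, at most 14 in all, crops included, and the job is handed in when it is done.

Besides the shell and the picture viewer there is one more tool, called after "Emit:" as a command line: name --pt "numbers of a row" for each row, then --argument value for the rest. drive_tool: Moves the arm, as the interface text tells. Its arguments: {"type":"object","properties":{"plan":{"type":"array"},"newtons":{"type":"number"}},"required":["plan"]}

```bash
ls; mkdir -p pics; cat > h.py <<'E'
import numpy as np, cv2
from station import manip
from scipy.spatial.transform import Rotation as R
def snap(n):
    s=manip.sense(); d=manip.snapshot(n); h=d["image"].shape[0]
    d["f"]=h/2/np.tan(np.radians(d["fov_y"])/2)
    if "extrinsics" in d: d["T"]=np.array(d["extrinsics"])
    else:
        T=np.eye(4);T[:3,:3]=R.from_quat(s["tool_rot"]).as_matrix();T[:3,3]=s["tcp_pos"];d["T"]=T@np.array(d["mount"])
    return d
def slopes(d,u,v):
    K=np.array([[d["f"],0,d["cx"]],[0,d["f"],d["cy"]],[0,0,1]])
    p=np.stack([np.ravel(u),np.ravel(v)],-1).astype(float)[:,None]
    return cv2.undistortPoints(p,K,np.array([d["k1"],0,0,0.]))[:,0]
def plane(d,u,v,z):
    s=slopes(d,u,v); r=np.c_[s[:,0],-s[:,1],-np.ones(len(s))]@d["T"][:3,:3].T; o=d["T"][:3,3]
    return o+r*((z-o[2])/r[:,2])[:,None]
def cloud(d):
    h,w=d["z_map"].shape; v,u=np.mgrid[:h,:w]; s=slopes(d,u,v); z=d["z_map"].reshape(-1,1)
    return (np.c_[s[:,:1]*z,-s[:,1:]*z,-z]@d["T"][:3,:3].T+d["T"][:3,3]).reshape(h,w,3)
def save(d,n): cv2.imwrite("pics/"+n,d["image"][:,:,::-1])
E
python3 - <<'E'
from h import *
for n in("scene","side"):
    d=snap(n);save(d,n+"0.png");print(n,d["T"].round(3).tolist(),d["f"],d["k1"],(d["z_map"]>0).mean())
print(manip.finger_overhang,manip.sense())
E
```

```text
pics
scene [[-0.494, 0.583, -0.645, -0.405], [-0.869, -0.333, 0.365, 0.602], [-0.002, 0.742, 0.671, 1.025], [0.0, 0.0, 0.0, 1.0]] 495.9652894563403 -0.19869032776256468 0.9961751302083334
side [[-0.92, 0.233, -0.316, 0.23], [-0.392, -0.5, 0.773, 0.866], [0.022, 0.834, 0.551, 0.596], [0.0, 0.0, 0.0, 1.0]] 424.7023424038977 0.05113430589589854 0.9961496988932291
0.014 {'t': 0.1, 'q': array([ 1.07549301e+00,  5.28363324e-01,  1.43377328e+00, -1.54897882e-05,
        1.18142906e+00, -1.78487788e-01]), 'qd': array([ 7.41114508e-04, -1.92223047e-03, -2.14664702e-03, -5.35664893e-04,
        1.70576043e-04,  3.23260458e-08]), 'tau': array([-1.25727606e-04, -4.43304312e+01, -1.78585517e+01, -2.65087947e-04,
        3.89688037e-03,  1.71320204e-05]), 'tcp_pos': array([0.19438126, 0.59334785, 0.24443781]), 'tool_rot': array([ 1.57743118e-01,  9.87479689e-01, -9.33419903e-04, -3.19339371e-04]), 'force': array([ 0.78224863, -0.33662429, -0.42812278]), 'ft_torque': array([-0.0355344 ,  0.0093348 ,  0.00350363]), 'gripper_force': 0.0, 'finger_gap': 0.9970552462146287}
```

View pics/scene0.png

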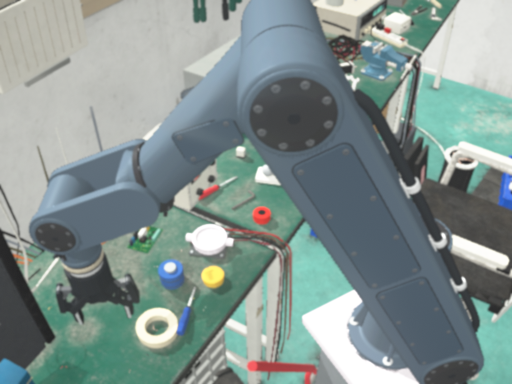

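View pics/side0.png

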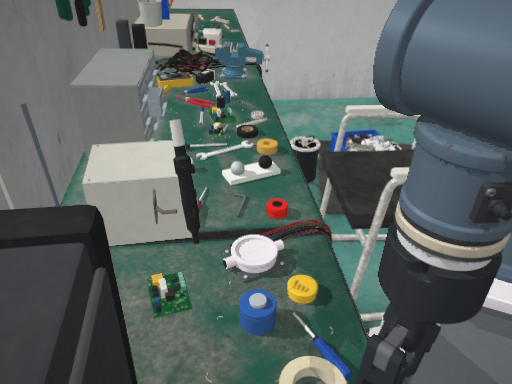

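The scene view shows the bonnet at (172,273), the valve body at (208,238) and the cap at (262,215). The side view shows the tray at (250,172) with steel at (237,168) and black at (265,162), the cap at (277,208), and ring candidates at (267,146) and (302,290). I'll zoom in on those.

```bash
python3 - <<'E'
from h import *
i=cv2.imread("pics/side0.png")
cv2.imwrite("pics/side_c.png",cv2.resize(i[125:325,205:345],None,fx=3,fy=3,interpolation=cv2.INTER_CUBIC)[:600])
d=snap("side");P=cloud(d)
for n,(u,v) in dict(steel=(237,168),black=(265,162),cap=(277,205),body=(253,250),yel=(302,285),tan=(267,143),bon=(258,300),tray=(250,176)).items(): print(n,P[v,u].round(3))
E
```

```text
steel [ 0.648 -0.021  0.038]
black [ 0.593 -0.083  0.038]
cap [0.496 0.08  0.026]
body [0.485 0.249 0.023]
yel [0.362 0.302 0.023]
tan [ 0.643 -0.226  0.021]
bon [0.412 0.397 0.054]
tray [ 0.615 -0.032  0.016]
```

View pics/side_c.png

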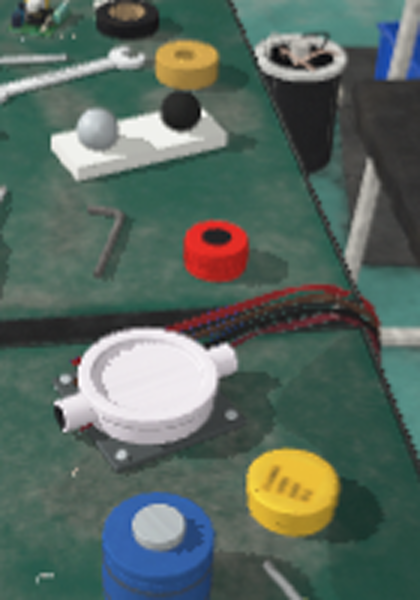

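The brass ring is the tan one at side (267,146), near (0.64,-0.23). The yellow lid with markings is only clutter. I'll square the tool to the world axes, then swing over to the ring.

Emit:
drive_tool --pt "0 0 -0.01 0 0 -6.03 1" --pt "0 0 -0.01 0 0 -6.03 1" --pt "0 0 0 0 0 -6.03 1" --pt "-0.01 -0.02 0 0 0 0 1" --pt "-0.022 -0.042 0 0 0 0 1" --pt "-0.022 -0.042 0 0 0 0 1" --pt "-0.022 -0.042 0 0 0 0 1" --pt "-0.022 -0.042 0 0 0 0 1" --pt "-0.022 -0.042 0 0 0 0 1" --pt "-0.022 -0.042 0 0 0 0 1"

```text
t: 1.15
tcp_pos: [0.3367, 0.32, 0.2653]
tool_rot: [0.0, 1.0, -0.0, 0.0]
force: [0.2, 0.4, 0.8]
finger_gap: 0.996
gripper_force: 0.0
```

Emit:
drive_tool --pt "-0.022 -0.042 0 0 0 0 1" --pt "-0.022 -0.042 0 0 0 0 1" --pt "-0.022 -0.042 0 0 0 0 1" --pt "-0.022 -0.042 0 0 0 0 1" --pt "-0.022 -0.042 0 0 0 0 1" --pt "-0.022 -0.042 0 0 0 0 1" --pt "-0.022 -0.042 0 0 0 0 1" --pt "-0.022 -0.042 0 0 0 0 1" --pt "-0.022 -0.042 0 0 0 0 1" --pt "0 0 0 0 0 0 1"

```text
t: 2.15
tcp_pos: [0.5375, -0.0622, 0.2653]
tool_rot: [0.003, 1.0, -0.002, 0.002]
force: [-0.1, 0.4, -0.1]
finger_gap: 1.0
gripper_force: 0.0
```

Emit:
drive_tool --pt "-0.025 -0.042 0 0 0 0 1" --pt "-0.025 -0.042 0 0 0 0 1" --pt "-0.025 -0.042 0 0 0 0 1" --pt "-0.025 -0.038 0 0 0 0 1" --pt "0 0 0 0 0 0 1" --pt "0 0 0 0 0 0 1"

```text
t: 2.75
tcp_pos: [0.6334, -0.2207, 0.2641]
tool_rot: [0.001, 1.0, 0.001, -0.001]
force: [-0.3, 0.6, 0.4]
finger_gap: 1.002
gripper_force: 0.0
```

```bash
python3 - <<'E'
from h import *
ds=[snap(n) for n in("wrist","scene","side")]
for d,n in zip(ds,"wcs"): save(d,n+"1.png")
c=np.hstack([cv2.resize(cv2.imread("pics/w1.png"),(400,300)),cv2.resize(cv2.imread("pics/c1.png"),(400,300))])
cv2.imwrite("pics/m1.png",c); print(ds[0]["T"].round(3),ds[0]["k1"],ds[0]["f"],ds[0]["cx"],ds[0]["cy"])
E
```

```text
[[ 0.002 -0.954 -0.301  0.556]
 [ 1.     0.002 -0.002 -0.221]
 [ 0.002 -0.301  0.954  0.392]
 [ 0.     0.     0.     1.   ]] 0.014427871692299412 267.49959851813117 252.73359858858475 191.2433140330412
```

View pics/m1.png

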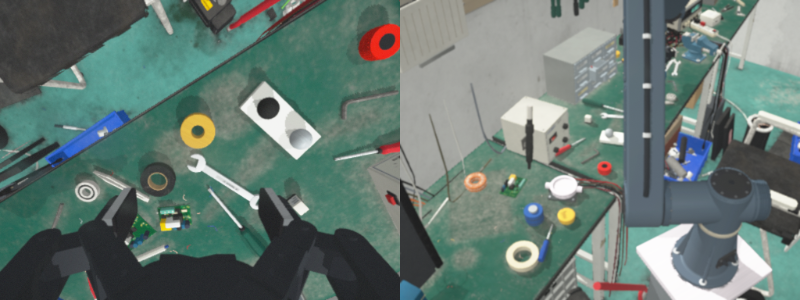

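The wrist picture shows the ring at about (253,168) full-size, black ball (343,138), steel ball (385,173), cap (485,55). The scene view is now clear on the body, bonnet and cap. Next I'll measure all of them.

```bash
cat > meas.py <<'E'
from h import *
def comps(m,amin):
    n,l,s,c=cv2.connectedComponentsWithStats(m.astype(np.uint8)); return [(l==i,s[i],c[i]) for i in range(1,n) if s[i,4]>=amin]
def circ(xy):
    A=np.c_[2*xy,np.ones(len(xy))]; s=np.linalg.lstsq(A,(xy**2).sum(1),rcond=None)[0]; return s[:2],np.sqrt(s[2]+s[:2]@s[:2])
def hsv(d): return cv2.cvtColor(d["image"],cv2.COLOR_RGB2HSV).astype(int)
def topfit(d,mask,z,tol=.006):
    "centre of the flat top: mask pixels whose cloud height is z -> hull -> circle on plane"
    P=cloud(d); m=mask&(abs(P[...,2]-z)<tol)
    v,u=np.nonzero(m); X=plane(d,u,v,z)[:,:2].astype(np.float32); h=cv2.convexHull(X)[:,0]
    (c,r)=cv2.minEnclosingCircle(X); k,rk=circ(h); return np.round([*c,r,*k,rk,len(u)],4)
def near(d,xy,r): return np.hypot(*(cloud(d)[...,:2]-np.array(xy)).transpose(2,0,1))<r
E
python3 - <<'E'
from meas import *
W={n:snap(n) for n in("wrist","scene","side")}
for n,d in W.items():
    H=hsv(d);h,s,v=H[...,0],H[...,1],H[...,2]
    ring=(h>15)&(h<32)&(s>90); red=((h<8)|(h>172))&(s>150); blue=(h>95)&(h<125)&(s>130)
    for nm,m,xy,z in(("ring",ring,(.643,-.226),.024),("cap",red|(v<60),(.496,.08),.026),("bonnet",blue,(.412,.397),.046),("boss",s<90,(.412,.397),.054),("rim",s<60,(.485,.249),.030),("tray",s<60,(.615,-.04),.014)):
        m=m&near(d,xy,.11 if nm in("tray","rim") else .06)
        P=cloud(d); mm=m&(abs(P[...,2]-z)<.006)
        if mm.sum()>40: print(n,nm,topfit(d,m,z), np.median(P[mm],0).round(3))
E
```

```text
wrist ring [ 6.379e-01 -2.208e-01  3.180e-02  6.378e-01 -2.209e-01  3.130e-02
  1.338e+03] [ 0.636 -0.221  0.023]
wrist cap [4.954e-01 7.200e-02 2.670e-02 4.959e-01 7.170e-02 2.530e-02 1.469e+03] [0.495 0.073 0.025]
wrist tray [ 6.010e-01 -4.850e-02  9.600e-02  6.024e-01 -4.700e-02  8.900e-02
  3.193e+03] [ 0.621 -0.07   0.013]
scene cap [4.904e-01 7.770e-02 2.690e-02 4.902e-01 7.780e-02 2.530e-02 1.550e+02] [0.489 0.079 0.025]
scene bonnet [4.079e-01 3.964e-01 3.300e-02 4.080e-01 3.963e-01 3.120e-02 2.230e+02] [0.399 0.4   0.046]
scene boss [4.083e-01 3.944e-01 1.760e-02 4.083e-01 3.944e-01 1.660e-02 1.010e+02] [0.409 0.395 0.054]
scene rim [4.703e-01 2.556e-01 6.490e-02 4.715e-01 2.569e-01 5.370e-02 5.060e+02] [0.475 0.252 0.027]
scene tray [ 6.182e-01 -1.920e-02  7.900e-02  6.247e-01 -1.250e-02  7.050e-02
  3.100e+02] [ 0.632 -0.047  0.013]
side ring [ 6.386e-01 -2.117e-01  3.780e-02  6.391e-01 -2.131e-01  3.400e-02
  1.830e+02] [ 0.639 -0.214  0.024]
side cap [4.959e-01 8.090e-02 2.860e-02 4.966e-01 8.130e-02 2.680e-02 2.320e+02] [0.496 0.081 0.026]
side bonnet [4.130e-01 3.966e-01 3.350e-02 4.135e-01 3.969e-01 3.210e-02 6.450e+02] [0.41  0.405 0.046]
side boss [4.139e-01 3.967e-01 1.660e-02 4.134e-01 3.967e-01 1.550e-02 2.150e+02] [0.413 0.397 0.054]
side rim [4.782e-01 2.587e-01 6.580e-02 4.836e-01 2.555e-01 5.500e-02 1.025e+03] [0.482 0.255 0.027]
side tray [ 5.950e-01 -2.970e-02  1.031e-01  6.033e-01 -2.690e-02  9.200e-02
  5.400e+02] [ 0.626 -0.056  0.014]
```

The wrist fit puts the ring at (0.638,-0.221), with radius 31.8 mm as expected. I'll descend and grip it high enough that the tips stay clear of the rim later.

Emit:
drive_tool --pt "-0.004 0 0.04 0 0 0 1" --pt "0 0 0.045 0 0 0 1" --pt "0 0 0.045 0 0 0 1" --pt "0 0 0.045 0 0 0 1" --pt "0 0 0.03 0 0 0 1" --pt "0 0 0.02 0 0 0 1" --pt "0 0 0.015 0 0 0 1" --pt "0 0 0.008 0 0 0 1" --pt "0 0 0 0 0 0 1" --pt "0 0 0 0 0 0 1"

```text
t: 4.05
tcp_pos: [0.6386, -0.2208, 0.0185]
tool_rot: [0.0, 1.0, -0.0, 0.001]
force: [0.2, -0.3, -0.8]
finger_gap: 1.003
gripper_force: 0.0
```

Emit:
drive_tool --pt "0 0 0 0 0 0 0.3" --pt "0 0 0 0 0 0 0" --pt "0 0 0 0 0 0 -0.3" --pt "0 0 0 0 0 0 -0.3" --pt "0 0 0 0 0 0 -0.3" --pt "0 0 0 0 0 0 -0.3" --pt "0 0 0 0 0 0 -0.3" --pt "0 0 0 0 0 0 -0.3" --newtons 35

```text
t: 4.85
tcp_pos: [0.6387, -0.2211, 0.0192]
tool_rot: [0.001, 1.0, -0.001, 0.001]
force: [-0.2, -0.4, 5.3]
finger_gap: 0.73
gripper_force: 38.0
```

```bash
python3 - <<'E'
from h import *
d=snap("wrist"); save(d,"w2.png"); s=manip.sense(); print(s["tcp_pos"],s["finger_gap"],s["gripper_force"])
E
```

```text
[ 0.63874692 -0.22105021  0.019253  ] 0.7326748957734605 37.98222804442048
```

View pics/w2.png

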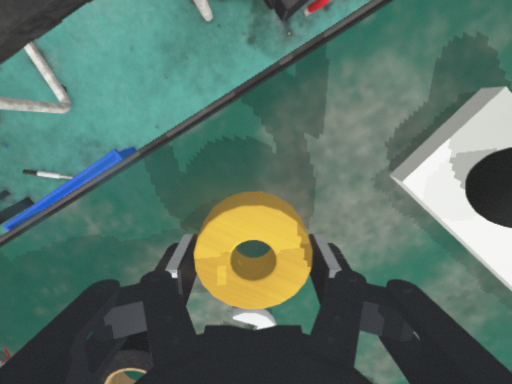

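The ring is gripped between the pads, at (253,248) in the picture. Now I'll lift it and carry it to above the body, passing on the side nearer the robot.

Emit:
drive_tool --pt "0 0 -0.01 0 0 0 -0.3" --pt "0 0 -0.03 0 0 0 -0.3" --pt "0 0 -0.045 0 0 0 -0.3" --pt "0 0 -0.045 0 0 0 -0.3" --pt "0 0 -0.045 0 0 0 -0.3" --pt "0 0 -0.045 0 0 0 -0.3" --pt "0.02 0.015 0 0 0 0 -0.3" --pt "0.035 0.03 0 0 0 0 -0.3" --pt "0.035 0.03 0 0 0 0 -0.3" --pt "0.035 0.03 0 0 0 0 -0.3"

```text
t: 5.9
tcp_pos: [0.511, -0.1143, 0.2377]
tool_rot: [0.001, 1.0, -0.0, 0.0]
force: [0.3, 0.8, -1.2]
finger_gap: 0.731
gripper_force: 39.0
```

Emit:
drive_tool --pt "0.025 0.035 0 0 0 0 -0.3" --pt "0.008 0.045 0 0 0 0 -0.3" --pt "0 0.045 0 0 0 0 -0.3" --pt "0 0.045 0 0 0 0 -0.3" --pt "0 0.045 0 0 0 0 -0.3" --pt "0 0.045 0 0 0 0 -0.3" --pt "0 0.045 0 0 0 0 -0.3" --pt "0 0.045 0 0 0 0 -0.3" --pt "0 0.02 0 0 0 0 -0.3" --pt "0 0 0 0 0 0 -0.3"

```text
t: 6.9
tcp_pos: [0.4797, 0.2573, 0.2377]
tool_rot: [-0.002, 1.0, 0.0, 0.0]
force: [-0.5, -0.5, -2.1]
finger_gap: 0.732
gripper_force: 39.0
```

Emit:
drive_tool --pt "0 0 0 0 0 0 -0.3" --pt "0 0 0 0 0 0 -0.3"

```text
t: 7.1
tcp_pos: [0.48, 0.2535, 0.2374]
tool_rot: [0.001, 1.0, -0.0, -0.0]
force: [-0.3, 0.6, -1.6]
finger_gap: 0.73
gripper_force: 39.0
```

```bash
python3 - <<'E'
from meas import *
d=snap("wrist"); save(d,"w3.png"); s=manip.sense(); print(s["tcp_pos"],s["finger_gap"])
P=cloud(d);H=hsv(d)
m=near(d,s["tcp_pos"][:2],.09)
for z in(.03,.024):
    mm=m&(abs(P[...,2]-z)<.0025); print(z,mm.sum(),P[mm].mean(0).round(4) if mm.sum() else 0)
hist,e=np.histogram(P[m][:,2],bins=np.arange(-.005,.06,.003)); print(dict(zip(e.round(3).tolist(),hist.tolist())))
r=(H[...,0]>15)&(H[...,0]<32)&(H[...,1]>90)&(P[...,2]>.15); print("ring", np.percentile(P[r],[2,50,98],axis=0).round(4))
E
```

```text
[0.48021604 0.25335008 0.23737994] 0.7273644691940205
0.03 1249 [0.4673 0.2518 0.029 ]
0.024 2790 [0.4768 0.2513 0.0233]
{-0.005: 338, -0.002: 4589, 0.001: 223, 0.004: 1056, 0.007: 256, 0.01: 1, 0.013: 1, 0.016: 28, 0.019: 208, 0.022: 2478, 0.025: 445, 0.028: 1126, 0.031: 2, 0.034: 0, 0.037: 0, 0.04: 0, 0.043: 0, 0.046: 0, 0.049: 0, 0.052: 0, 0.055: 0}
ring [[0.4492 0.2248 0.223 ]
 [0.4768 0.2538 0.2409]
 [0.5072 0.2815 0.2423]]
```

View pics/w3.png

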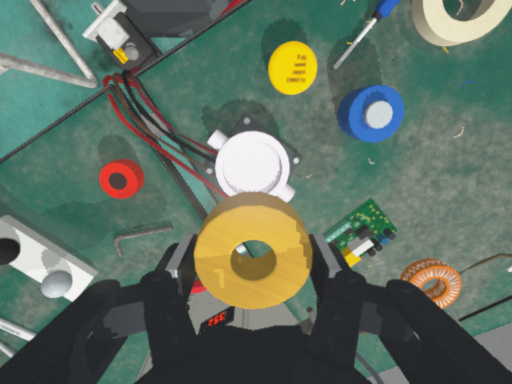

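The picture shows the body at (250,165), the held ring at (253,250), the bonnet at (371,113) and the cap at (121,180). Next I'll fit the rim, held ring, cap and bonnet from this view.

```bash
cat >> meas.py <<'E'
def body(d,c=(.477,.252)):
    P=cloud(d);c=np.array(c)
    for _ in range(4):
        rim=near(d,c,.06)&(abs(P[...,2]-.029)<.0028); v,u=np.nonzero(rim); X=plane(d,u,v,.03)[:,:2]
        a=((np.degrees(np.arctan2(*(X-c).T[::-1]))+360)//6).astype(int); r=np.hypot(*(X-c).T)
        o=[];i=[]
        for k in set(a):
            j=np.nonzero(a==k)[0]
            if len(j)>4: o.append(X[j[r[j].argmax()]]); i.append(X[j[r[j].argmin()]])
        o=np.array(o);i=np.array(i)
        o=o[abs(np.hypot(*(o-c).T)-.048)<.006]; i=i[abs(np.hypot(*(i-c).T)-.038)<.006]
        co,ro=circ(o);ci,ri=circ(i);c=(co+ci)/2
    return co,ro,ci,ri,len(o),len(i)
E
python3 - <<'E'
from meas import *
d=snap("wrist");H=hsv(d);h,s,v=H[...,0],H[...,1],H[...,2];P=cloud(d)
print(manip.sense()["tcp_pos"]); print(body(d))
ring=(h>15)&(h<32)&(s>90)&near(d,(.48,.253),.05)
print("ring",topfit(d,ring,.2415,.004)); 
red=((h<8)|(h>172))&(s>150); blue=(h>95)&(h<125)&(s>130)
print("cap",topfit(d,(red|(v<60))&near(d,(.495,.075),.04),.026))
bl=near(d,(.41,.397),.06)
print("bon",topfit(d,blue&bl,.046),"boss",topfit(d,(s<90)&bl,.054,.004))
g=(s<40)&(v>90)&near(d,(.64,-.01),.04)&(P[...,2]>.018);print("steel top",np.median(P[g],0),P[g].max(0),P[g].min(0),g.sum())
E
```

```text
[0.48035387 0.25331959 0.23738733]
(array([0.47848864, 0.25185305]), np.float64(0.04726524191155241), array([0.47827321, 0.25185816]), np.float64(0.037763586858199555), 43, 49)
ring [4.787e-01 2.532e-01 3.200e-02 4.789e-01 2.529e-01 3.150e-02 8.637e+03]
cap [4.947e-01 7.870e-02 2.590e-02 4.943e-01 7.850e-02 2.500e-02 8.770e+02]
bon [4.111e-01 3.925e-01 3.260e-02 4.115e-01 3.926e-01 3.170e-02 1.884e+03] boss [4.110e-01 3.931e-01 1.520e-02 4.109e-01 3.932e-01 1.470e-02 5.790e+02]
steel top [ 0.64436222 -0.02783543  0.03731808] [ 0.66611863 -0.0155311   0.0470158 ] [ 0.63190646 -0.04923661  0.01801223] 687
```

Emit:
drive_tool --pt "0 -0.001 0.03 0 0 0 -0.3" --pt "0 0 0.045 0 0 0 -0.3" --pt "0 0 0.045 0 0 0 -0.3" --pt "0 0 0.035 0 0 0 -0.3" --pt "0 0 0.018 0 0 0 -0.3" --pt "0 0 0.01 0 0 0 -0.3" --pt "0 0 0.006 0 0 0 -0.3" --pt "0 0 0.004 0 0 0 -0.3" --pt "0 0 0 0 0 0 -0.3" --pt "0 0 0 0 0 0 -0.3"

```text
t: 8.2
tcp_pos: [0.481, 0.2538, 0.0452]
tool_rot: [0.001, 1.0, 0.0, 0.001]
force: [0.4, -0.8, -0.7]
finger_gap: 0.733
gripper_force: 39.1
```

Emit:
drive_tool --pt "0.001 -0.001 0.001 0 0 0 -0.3" --pt "0 0 0 0 0 0 -0.3" --pt "0 0 0 0 0 0 0.6" --pt "0 0 0 0 0 0 0.8" --pt "0 0 0 0 0 0 1" --pt "0 0 0 0 0 0 1" --pt "0 0 0 0 0 0 1" --pt "0 0 -0.02 0 0 0 1" --pt "0 0 -0.045 0 0 0 1" --pt "0 0 -0.045 0 0 0 1"

```text
t: 9.2
tcp_pos: [0.4785, 0.2523, 0.1536]
tool_rot: [0.001, 1.0, -0.0, -0.002]
force: [0.6, -0.1, -0.7]
finger_gap: 1.001
gripper_force: 0.0
```

Emit:
drive_tool --pt "0 0 -0.045 0 0 0 1" --pt "0 0 -0.037 0 0 0 1" --pt "0 0 0 0 0 0 1" --pt "0 0 0 0 0 0 1"

```text
t: 9.6
tcp_pos: [0.4794, 0.2527, 0.2362]
tool_rot: [0.0, 1.0, 0.0, 0.001]
force: [-0.2, -0.3, 0.4]
finger_gap: 0.998
gripper_force: 0.0
```

```bash
python3 - <<'E'
from meas import *
d=snap("wrist"); save(d,"w4.png");H=hsv(d);h,s,v=H[...,0],H[...,1],H[...,2];P=cloud(d)
print(manip.sense()["tcp_pos"]); print(body(d))
ring=(h>15)&(h<32)&(s>90)&near(d,(.48,.253),.05)
print("ring",topfit(d,ring,.048,.005))
m=ring&(P[...,2]>.04); A=np.c_[P[m][:,:2]-P[m][:,:2].mean(0),np.ones(m.sum())]; print("plane",np.linalg.lstsq(A,P[m][:,2],rcond=None)[0])
E
```

```text
[0.47858969 0.25237616 0.23489163]
(array([0.47841246, 0.25195041]), np.float64(0.04722164377660938), array([0.47805008, 0.25186662]), np.float64(0.03779697252975344), 55, 26)
ring [4.782e-01 2.524e-01 3.140e-02 4.782e-01 2.526e-01 3.080e-02 1.745e+03]
plane [ 0.00338549 -0.0010569   0.046876  ]
```

The ring lies flat and centred in the pocket at (0.478,0.2525), top at about 0.048. Next is the steel ball.

Emit:
drive_tool --pt "0 -0.03 0 0 0 0 1" --pt "0 -0.045 0 0 0 0 1" --pt "0 -0.045 0 0 0 0 1" --pt "0 -0.045 0 0 0 0 1" --pt "-0.01 -0.045 0 0 0 0 1" --pt "-0.035 -0.03 0 0 0 0 1" --pt "-0.04 -0.02 0 0 0 0 1" --pt "-0.04 -0.015 0 0 0 0 1" --pt "-0.025 -0.005 0 0 0 0 1" --pt "0 0 0 0 0 0 1"

```text
t: 10.65
tcp_pos: [0.6313, -0.0291, 0.2324]
tool_rot: [0.001, 1.0, 0.0, -0.001]
force: [-1.0, 0.8, -0.3]
finger_gap: 0.999
gripper_force: 0.0
```

Emit:
drive_tool --pt "0 0 0 0 0 0 1" --pt "0 0 0 0 0 0 1"

```text
t: 10.85
tcp_pos: [0.6269, -0.0268, 0.2337]
tool_rot: [0.0, 1.0, 0.001, -0.002]
force: [-0.3, 0.4, 0.6]
finger_gap: 0.999
gripper_force: 0.0
```

```bash
cat >> meas.py <<'E'
from scipy.optimize import least_squares
def ball(d,m,c0):
    X=cloud(d)[m]; r=least_squares(lambda c:np.linalg.norm(X-c,axis=1)-.019,c0,loss="soft_l1",f_scale=.001); return r.x.round(4),np.median(abs(r.fun)).round(4),m.sum()
E
python3 - <<'E'
from meas import *
d=snap("wrist"); save(d,"w5.png");P=cloud(d);print(manip.sense()["tcp_pos"])
for n,c in(("steel",(.645,-.028)),("black",(.585,-.09))):
    m=near(d,c,.04)&(P[...,2]>.024)&(P[...,2]<.06); print(n,ball(d,m,[*c,.029]),np.median(d["image"][m],0))
E
```

```text
[ 0.62714235 -0.02678621  0.23427153]
steel (array([ 0.6518, -0.0361,  0.0273]), np.float64(0.0003), np.int64(651)) [182. 190. 190.]
black (array([ 0.5971, -0.0998,  0.0274]), np.float64(0.0003), np.int64(747)) [60. 62. 59.]
```

View pics/w5.png

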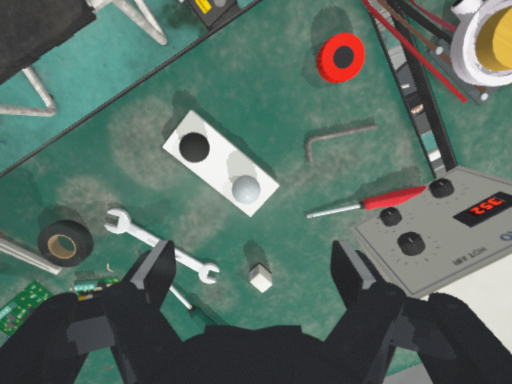

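The steel ball (picture (245,190)) is at (0.652,-0.036) and the black one at (0.597,-0.100), 84 mm apart as specified. I'll descend on the steel ball.

Emit:
drive_tool --pt "-0.015 -0.006 0.03 0 0 0 1" --pt "-0.01 -0.003 0.045 0 0 0 1" --pt "0 0 0.045 0 0 0 0.6" --pt "0 0 0.03 0 0 0 0.4" --pt "0 0 0.02 0 0 0 0.4" --pt "0 0 0.015 0 0 0 0.4" --pt "0 0 0.01 0 0 0 0.4" --pt "0 0 0 0 0 0 0.4" --pt "0 0 0 0 0 0 0.4"

```text
t: 11.8
tcp_pos: [0.6546, -0.0366, 0.0412]
tool_rot: [0.0, 1.0, -0.0, 0.001]
force: [-0.0, -0.8, -0.1]
finger_gap: 0.699
gripper_force: 0.0
```

```bash
python3 - <<'E'
from meas import *
d=snap("wrist");P=cloud(d);t=manip.sense()["tcp_pos"];print(t)
m=near(d,(.652,-.036),.025)&(P[...,2]>.024)&(P[...,2]<.05); print(ball(d,m,[.652,-.036,.029]))
E
```

```text
[ 0.65484857 -0.03671259  0.04160971]
(array([ 0.6518, -0.0362,  0.0273]), np.float64(0.0003), np.int64(3295))
```

Emit:
drive_tool --pt "0.003 0 0.006 0 0 0 0.4" --pt "0 0 0.004 0 0 0 0.2" --pt "0 0 0 0 0 0 0.1" --pt "0 0 0 0 0 0 0" --pt "0 0 0 0 0 0 -0.1" --pt "0 0 0 0 0 0 -0.4" --pt "0 0 0 0 0 0 -0.5" --pt "0 0 0 0 0 0 -0.5" --pt "0 0 0 0 0 0 -0.5" --pt "0 0 0 0 0 0 -0.5" --newtons 30

```text
t: 12.85
tcp_pos: [0.6511, -0.0361, 0.0306]
tool_rot: [0.001, 1.0, 0.0, 0.0]
force: [-0.1, 3.8, 3.5]
finger_gap: 0.425
gripper_force: 29.8
```

```bash
python3 - <<'E'
from meas import *
d=snap("wrist");P=cloud(d);s=manip.sense();t=s["tcp_pos"];print(t,s["finger_gap"],s["gripper_force"],s["force"])
m=near(d,t[:2],.03)&(P[...,2]>.024)&(P[...,2]<.05)&(hsv(d)[...,2]>110); print(ball(d,m,[*t[:2],.029]))
E
```

```text
[ 0.65108499 -0.03620134  0.03062497] 0.4195536462405516 29.862996339797974 [-0.16251045  4.47659568  5.31160398]
(array([ 0.6517, -0.0365,  0.0272]), np.float64(0.0003), np.int64(4180))
```

Emit:
drive_tool --pt "0 0 -0.01 0 0 0 -0.5" --pt "0 0 -0.03 0 0 0 -0.5" --pt "0 0 -0.045 0 0 0 -0.5" --pt "0 0 -0.045 0 0 0 -0.5" --pt "0 0 -0.04 0 0 0 -0.5" --pt "0.025 0.015 0 0 0 0 -0.5" --pt "0.04 0.02 0 0 0 0 -0.5" --pt "0.04 0.025 0 0 0 0 -0.5" --pt "0.04 0.025 0 0 0 0 -0.5" --pt "0.02 0.04 0 0 0 0 -0.5"

```text
t: 13.9
tcp_pos: [0.482, 0.0875, 0.2001]
tool_rot: [0.002, 1.0, -0.001, -0.002]
force: [1.5, 0.5, -1.3]
finger_gap: 0.426
gripper_force: 30.4
```

Emit:
drive_tool --pt "0.009 0.043 0 0 0 0 -0.5" --pt "0 0.045 0 0 0 0 -0.5" --pt "0 0.04 0 0 0 0 -0.5" --pt "0 0.025 0 0 0 0 -0.5" --pt "0 0.01 0 0 0 0 -0.5" --pt "0 0 0 0 0 0 -0.5" --pt "0 0 0 0 0 0 -0.5"

```text
t: 14.6
tcp_pos: [0.4773, 0.2504, 0.2001]
tool_rot: [0.001, 1.0, -0.001, -0.0]
force: [-0.7, -0.2, -1.4]
finger_gap: 0.426
gripper_force: 30.4
```

```bash
python3 - <<'E'
from meas import *
d=snap("wrist");P=cloud(d);s=manip.sense();t=s["tcp_pos"];print(t,s["finger_gap"],s["gripper_force"])
m=near(d,t[:2],.03)&(abs(P[...,2]-t[2])<.025)&(hsv(d)[...,2]>110); print(ball(d,m,[*t[:2],t[2]]))
H=hsv(d);h,q=H[...,0],H[...,1];ring=(h>15)&(h<32)&(q>90)&near(d,(.48,.253),.05)
print("ring",topfit(d,ring,.048,.005));print(body(d))
E
```

```text
[0.47730335 0.25013537 0.20014582] 0.4222695064527843 30.409505367279053
(array([0.4778, 0.2499, 0.1967]), np.float64(0.0004), np.int64(4468))
ring [4.780e-01 2.521e-01 3.150e-02 4.779e-01 2.524e-01 3.090e-02 2.136e+03]
(array([0.47816423, 0.25173531]), np.float64(0.04716270182869217), array([0.47821135, 0.25174995]), np.float64(0.0377135092818961), 54, 21)
```

Emit:
drive_tool --pt "0 0.0022 0.03 0 0 0 -0.5" --pt "0 0 0.04 0 0 0 -0.5" --pt "0 0 0.03 0 0 0 -0.5" --pt "0 0 0.015 0 0 0 -0.5" --pt "0 0 0.01 0 0 0 -0.5" --pt "0 0 0.006 0 0 0 -0.5" --pt "0 0 0 0 0 0 -0.5" --pt "0 0 0 0 0 0 -0.5" --pt "0 0 0 0 0 0 -0.5"

```text
t: 15.55
tcp_pos: [0.478, 0.2539, 0.0703]
tool_rot: [0.001, 1.0, 0.0, 0.001]
force: [0.4, -0.1, -1.7]
finger_gap: 0.422
gripper_force: 30.4
```

```bash
python3 - <<'E'
from meas import *
d=snap("wrist");P=cloud(d);s=manip.sense();t=s["tcp_pos"];print(t,s["force"])
m=near(d,t[:2],.03)&(P[...,2]>.054)&(P[...,2]<.09)&(hsv(d)[...,2]>110)&(hsv(d)[...,1]<70); print(ball(d,m,[*t[:2],t[2]]))
H=hsv(d);h,q=H[...,0],H[...,1];ring=(h>15)&(h<32)&(q>90)&near(d,(.48,.253),.05)
print("ring",topfit(d,ring,.048,.005))
E
```

```text
[0.4779116  0.25399369 0.07025071] [ 0.5009751  -0.06416976 -1.11877638]
(array([0.4785, 0.2534, 0.0668]), np.float64(0.0004), np.int64(4280))
ring [4.772e-01 2.521e-01 3.140e-02 4.771e-01 2.524e-01 3.070e-02 2.918e+03]
```

Emit:
drive_tool --pt "0.001 -0.0012 0.002 0 0 0 -0.5" --pt "0 0 0.002 0 0 0 -0.5" --pt "0 0 0.001 0 0 0 -0.5" --pt "0 0 0 0 0 0 -0.5" --pt "0 0 0 0 0 0 -0.5"

```text
t: 16.1
tcp_pos: [0.4775, 0.2528, 0.0651]
tool_rot: [0.0, 1.0, 0.0, 0.001]
force: [0.8, -0.5, 5.9]
finger_gap: 0.422
gripper_force: 30.9
```

Contact force is 5.9 N upward, so the ball is touching its seat. I'll release it gently, back off straight up and check.

Emit:
drive_tool --pt "0 0 0 0 0 0 -0.05" --pt "0 0 0 0 0 0 0.1" --pt "0 0 0 0 0 0 0.3" --pt "0 0 0 0 0 0 0.6" --pt "0 0 0 0 0 0 0.8" --pt "0 0 -0.01 0 0 0 1" --pt "0 0 -0.03 0 0 0 1" --pt "0 0 -0.045 0 0 0 1" --pt "0 0 -0.045 0 0 0 1" --pt "0 0 -0.045 0 0 0 1"

```text
t: 17.1
tcp_pos: [0.4758, 0.2524, 0.2417]
tool_rot: [0.001, 1.0, 0.0, 0.0]
force: [0.9, 0.2, -0.6]
finger_gap: 1.002
gripper_force: 0.0
```

```bash
python3 - <<'E'
from meas import *
d=snap("wrist");P=cloud(d);s=manip.sense();t=s["tcp_pos"];print(t,s["finger_gap"]); save(d,"w6.png")
H=hsv(d);h,q=H[...,0],H[...,1]
m=near(d,(.478,.2525),.025)&(P[...,2]>.054)&(P[...,2]<.1); print(ball(d,m,[.478,.2525,.063]))
ring=(h>15)&(h<32)&(q>90)&near(d,(.48,.253),.05)
print("ring",topfit(d,ring,.048,.005)); b=near(d,(.41,.393),.06);blue=(h>95)&(h<125)&(q>130)
print("bon",topfit(d,blue&b,.046),topfit(d,(q<90)&b,.054,.004))
E
```

```text
[0.48009948 0.25396487 0.24929233] 1.0035517056185053
(array([0.4795, 0.2521, 0.0613]), np.float64(0.0003), np.int64(793))
ring [4.780e-01 2.525e-01 3.160e-02 4.783e-01 2.522e-01 3.080e-02 1.117e+03]
bon [4.116e-01 3.927e-01 3.260e-02 4.113e-01 3.927e-01 3.180e-02 1.835e+03] [4.110e-01 3.930e-01 1.510e-02 4.112e-01 3.930e-01 1.470e-02 5.690e+02]
```

The ball is seated at (0.4785,0.252), and the ring hasn't shifted. Now the bonnet at (0.411,0.393).

Emit:
drive_tool --pt "0.01 0.02 0 0 0 0 1" --pt "0.02 0.04 0 0 0 0 1" --pt "0.02 0.04 0 0 0 0 1" --pt "0.015 0.03 0.01 0 0 0 1" --pt "0.004 0.009 0.03 0 0 0 1" --pt "0 0 0.04 0 0 0 1" --pt "0 0 0.03 0 0 0 1" --pt "0 0 0.02 0 0 0 1" --pt "0 0 0 0 0 0 1" --pt "0 0 0 0 0 0 1"

```text
t: 18.15
tcp_pos: [0.4076, 0.3918, 0.1097]
tool_rot: [0.001, 1.0, 0.0, 0.0]
force: [1.3, -0.1, -0.0]
finger_gap: 1.003
gripper_force: 0.0
```

```bash
python3 - <<'E'
from meas import *
d=snap("wrist");s=manip.sense();print(s["tcp_pos"]); save(d,"w7.png")
H=hsv(d);h,q=H[...,0],H[...,1]
b=near(d,(.41,.393),.06);blue=(h>95)&(h<125)&(q>130)
print("bon",topfit(d,blue&b,.046),topfit(d,(q<90)&near(d,(.41,.393),.025),.054,.004))
E
```

```text
[0.40817568 0.39209832 0.11046382]
bon [4.100e-01 3.942e-01 3.200e-02 4.100e-01 3.944e-01 3.110e-02 3.499e+03] [4.102e-01 3.940e-01 1.520e-02 4.102e-01 3.945e-01 1.460e-02 1.125e+03]
```

Emit:
drive_tool --pt "-0.002 0.002 0.025 0 0 0 1" --pt "0 0 0.03 0 0 0 1" --pt "0 0 0.017 0 0 0 1" --pt "0 0 0.009 0 0 0 1" --pt "0 0 0 0 0 0 1" --pt "0 0 0 0 0 0 0.7" --pt "0 0 0 0 0 0 0.5" --pt "0 0 0 0 0 0 0.2" --pt "0 0 0 0 0 0 -0.3" --pt "0 0 0 0 0 0 -0.3" --newtons 40

```text
t: 19.2
tcp_pos: [0.4105, 0.3943, 0.0303]
tool_rot: [0.001, 1.0, 0.001, 0.001]
force: [-0.1, -0.0, 5.1]
finger_gap: 0.741
gripper_force: 43.0
```

Emit:
drive_tool --pt "0 0 0 0 0 0 -0.3" --pt "0 0 0 0 0 0 -0.3" --pt "0 0 0 0 0 0 -0.3" --pt "0 0 0 0 0 0 -0.3"

```text
t: 19.6
tcp_pos: [0.4104, 0.3943, 0.0302]
tool_rot: [0.001, 1.0, 0.001, 0.001]
force: [-0.9, 0.2, 5.5]
finger_gap: 0.74
gripper_force: 43.0
```

```bash
python3 - <<'E'
from meas import *
d=snap("wrist");s=manip.sense();print(s["tcp_pos"],s["finger_gap"],s["gripper_force"])
H=hsv(d);h,q=H[...,0],H[...,1]
b=near(d,(.41,.393),.06);blue=(h>95)&(h<125)&(q>130)
print("bon",topfit(d,blue&b,.046),topfit(d,(q<90)&near(d,(.41,.393),.025),.054,.004))
E
```

```text
[0.41044688 0.39432942 0.03027236] 0.7391303224284658 43.04822310805321
bon [4.091e-01 3.937e-01 3.210e-02 4.093e-01 3.940e-01 3.130e-02 8.247e+03] [4.093e-01 3.938e-01 1.530e-02 4.094e-01 3.940e-01 1.470e-02 2.778e+03]
```

Emit:
drive_tool --pt "0 0 -0.01 0 0 0 -0.3" --pt "0 0 -0.03 0 0 0 -0.3" --pt "0 0 -0.045 0 0 0 -0.3" --pt "0 0 -0.045 0 0 0 -0.3" --pt "0 0 -0.01 0 0 0 -0.3" --pt "-0.01 -0.02 0 0 0 0 -0.3" --pt "-0.019 -0.041 0 0 0 0 -0.3" --pt "-0.02 -0.041 0 0 0 0 -0.3" --pt "-0.015 -0.03 0 0 0 0 -0.3" --pt "-0.005 -0.01 0 0 0 0 -0.3"

```text
t: 20.65
tcp_pos: [0.4793, 0.2487, 0.1682]
tool_rot: [0.002, 1.0, -0.0, -0.0]
force: [-1.5, 0.7, -1.5]
finger_gap: 0.736
gripper_force: 44.9
```

Emit:
drive_tool --pt "0 0 0 0 0 0 -0.3" --pt "0 0 0 0 0 0 -0.3"

```text
t: 20.85
tcp_pos: [0.4775, 0.2521, 0.1681]
tool_rot: [0.001, 1.0, 0.0, -0.001]
force: [0.7, -0.0, -2.3]
finger_gap: 0.739
gripper_force: 44.9
```

```bash
python3 - <<'E'
from meas import *
d=snap("wrist");s=manip.sense();t=s["tcp_pos"];print(t,s["finger_gap"]); save(d,"w8.png")
H=hsv(d);h,q=H[...,0],H[...,1]
b=near(d,t[:2],.06);blue=(h>95)&(h<125)&(q>130); z=t[2]-.0302
print("bon",topfit(d,blue&b,z+.046),topfit(d,(q<90)&near(d,t[:2],.025),z+.054,.004)); print(body(d))
E
```

```text
[0.47733525 0.25248851 0.16815092] 0.7395176819843134
bon [4.763e-01 2.515e-01 3.180e-02 4.764e-01 2.517e-01 3.110e-02 8.032e+03] [4.764e-01 2.520e-01 1.520e-02 4.765e-01 2.518e-01 1.460e-02 2.774e+03]
(array([0.4779671, 0.2518166]), np.float64(0.047098148481817634), array([0.47982589, 0.25142108]), np.float64(0.03812924365013784), 36, 18)
```

View pics/w8.png

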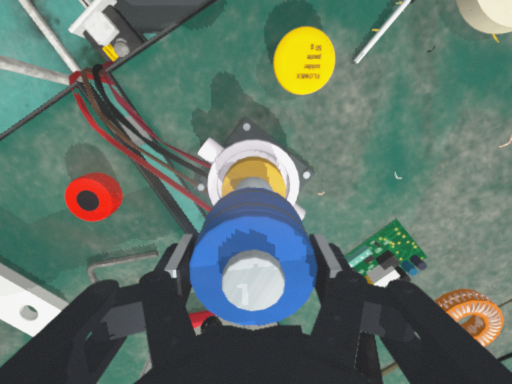

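The bonnet is held upright, with the ring and ball below it at (255,180). It needs about 1.7 mm more in +x, then down.

Emit:
drive_tool --pt "-0.0017 0.0003 0.01 0 0 0 -0.3" --pt "0 0 0.02 0 0 0 -0.3" --pt "0 0 0.02 0 0 0 -0.3" --pt "0 0 0.015 0 0 0 -0.3" --pt "0 0 0.012 0 0 0 -0.3" --pt "0 0 0.007 0 0 0 -0.3" --pt "0 0 0 0 0 0 -0.3" --pt "0 0 0 0 0 0 -0.3"

```text
t: 21.7
tcp_pos: [0.4802, 0.2522, 0.0845]
tool_rot: [0.0, 1.0, 0.0, 0.0]
force: [0.4, -0.9, -1.4]
finger_gap: 0.738
gripper_force: 44.9
```

```bash
python3 - <<'E'
from meas import *
d=snap("wrist");s=manip.sense();t=s["tcp_pos"];print(t,s["force"])
H=hsv(d);h,q=H[...,0],H[...,1]
b=near(d,t[:2],.06);blue=(h>95)&(h<125)&(q>130); z=t[2]-.0302
print("bon",topfit(d,blue&b,z+.046),topfit(d,(q<90)&near(d,t[:2],.025),z+.054,.004))
E
```

```text
[0.48042608 0.25217826 0.08478707] [-0.14968638  0.44249487 -2.36436505]
bon [4.790e-01 2.515e-01 3.160e-02 4.793e-01 2.517e-01 3.090e-02 7.932e+03] [4.787e-01 2.514e-01 1.530e-02 4.790e-01 2.519e-01 1.460e-02 2.752e+03]
```

Emit:
drive_tool --pt "0.001 0.0005 0.003 0 0 0 -0.3" --pt "0 0 0.002 0 0 0 -0.3" --pt "0 0 0.001 0 0 0 -0.3" --pt "0 0 0 0 0 0 -0.3" --pt "0 0 0 0 0 0 -0.3"

```text
t: 22.25
tcp_pos: [0.4791, 0.2524, 0.0784]
tool_rot: [0.001, 1.0, 0.0, 0.0]
force: [0.2, 0.0, -1.1]
finger_gap: 0.738
gripper_force: 44.9
```

Emit:
drive_tool --pt "0 0 0.001 0 0 0 -0.3" --pt "0 0 0 0 0 0 -0.3" --pt "0 0 0 0 0 0 -0.3"

```text
t: 22.55
tcp_pos: [0.4791, 0.2524, 0.0783]
tool_rot: [0.001, 1.0, 0.0, 0.0]
force: [-1.1, -0.5, 6.4]
finger_gap: 0.735
gripper_force: 45.5
```

Contact at the expected height, with 6.4 N upward. Release and rise.

Emit:
drive_tool --pt "0 0 0 0 0 0 0.55" --pt "0 0 0 0 0 0 0.7" --pt "0 0 0 0 0 0 0.9" --pt "0 0 0 0 0 0 1" --pt "0 0 0 0 0 0 1" --pt "0 0 -0.01 0 0 0 1" --pt "0 0 -0.03 0 0 0 1" --pt "0 0 -0.045 0 0 0 1" --pt "0 0 -0.045 0 0 0 1" --pt "0 0 -0.04 0 0 0 1"

```text
t: 23.55
tcp_pos: [0.479, 0.2524, 0.2501]
tool_rot: [0.001, 1.0, 0.0, 0.001]
force: [1.2, 0.8, -0.1]
finger_gap: 1.004
gripper_force: 0.0
```

Emit:
drive_tool --pt "0 0 0 0 0 0 1" --pt "0 0 0 0 0 0 1"

```text
t: 23.75
tcp_pos: [0.4793, 0.2525, 0.2489]
tool_rot: [0.0, 1.0, 0.0, 0.002]
force: [-0.9, -0.4, -0.6]
finger_gap: 0.999
gripper_force: 0.0
```

```bash
python3 - <<'E'
from meas import *
d=snap("wrist");s=manip.sense();t=s["tcp_pos"];print(t); P=cloud(d)
H=hsv(d);h,q,v=H[...,0],H[...,1],H[...,2]
b=near(d,(.479,.252),.06);blue=(h>95)&(h<125)&(q>130)
print("bon",topfit(d,blue&b,.094),topfit(d,(q<90)&near(d,(.479,.252),.025),.102,.004))
m=blue&b&(P[...,2]>.088); A=np.c_[P[m][:,:2]-P[m][:,:2].mean(0),np.ones(m.sum())]; print("plane",np.linalg.lstsq(A,P[m][:,2],rcond=None)[0])
red=((h<8)|(h>172))&(q>150)
print("cap",topfit(d,(red|(v<60))&near(d,(.495,.078),.035),.026))
E
```

```text
[0.47834111 0.25221492 0.24741435]
bon [4.789e-01 2.522e-01 3.170e-02 4.788e-01 2.522e-01 3.090e-02 1.782e+03] [4.794e-01 2.516e-01 1.500e-02 4.792e-01 2.517e-01 1.430e-02 5.690e+02]
plane [0.00705993 0.00213298 0.09299935]
cap [4.940e-01 7.860e-02 2.610e-02 4.944e-01 7.840e-02 2.480e-02 8.230e+02]
```

The bonnet stands flat at (0.479,0.252). The cap is at (0.494,0.0785).

Emit:
drive_tool --pt "0 -0.02 0 0 0 0 1" --pt "-0.005 -0.045 0 0 0 0 1" --pt "-0.005 -0.045 0 0 0 0 0.5" --pt "-0.004 -0.045 0 0 0 0 0.5" --pt "-0.001 -0.019 0.03 0 0 0 0.5" --pt "0 0 0.045 0 0 0 0.5" --pt "0 0 0.045 0 0 0 0.5" --pt "0 0 0.03 0 0 0 0.5" --pt "0 0 0 0 0 0 0.5" --pt "0 0 0 0 0 0 0.5"

```text
t: 24.8
tcp_pos: [0.4928, 0.0784, 0.0963]
tool_rot: [0.001, 1.0, 0.0, -0.002]
force: [0.9, -0.3, -0.4]
finger_gap: 0.75
gripper_force: 0.0
```

```bash
python3 - <<'E'
from meas import *
d=snap("wrist");s=manip.sense();t=s["tcp_pos"];print(t); save(d,"w9.png")
H=hsv(d);h,q,v=H[...,0],H[...,1],H[...,2]
red=((h<8)|(h>172))&(q>150)
print("cap",topfit(d,(red|(v<60))&near(d,(.495,.078),.03),.026))
E
```

```text
[0.49388256 0.07844433 0.09749633]
cap [4.935e-01 7.530e-02 2.520e-02 4.934e-01 7.560e-02 2.470e-02 2.202e+03]
```

View pics/w9.png

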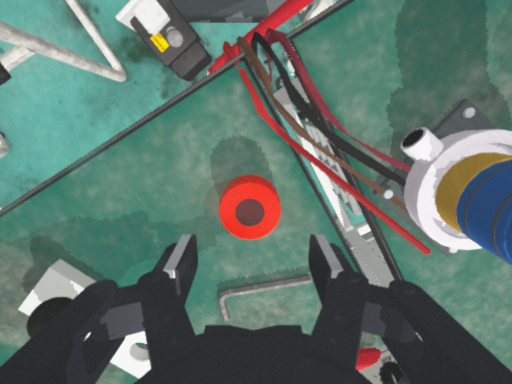

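The cap is at (250,208), and the wires are clear of both fingers. It sits about 3 mm to -y of the tool.

Emit:
drive_tool --pt "0 -0.0028 0.025 0 0 0 0.5" --pt "0 0 0.03 0 0 0 0.5" --pt "0 0 0.015 0 0 0 0.5" --pt "0 0 0.0085 0 0 0 0.5" --pt "0 0 0 0 0 0 0.5" --pt "0 0 0 0 0 0 0.3" --pt "0 0 0 0 0 0 0.2" --pt "0 0 0 0 0 0 0" --pt "0 0 0 0 0 0 -0.4" --pt "0 0 0 0 0 0 -0.4" --newtons 30

```text
t: 25.85
tcp_pos: [0.4947, 0.0755, 0.0203]
tool_rot: [0.001, 1.0, -0.0, 0.001]
force: [-1.4, 0.4, 5.8]
finger_gap: 0.578
gripper_force: 30.4
```

Emit:
drive_tool --pt "0 0 0 0 0 0 -0.4" --pt "0 0 0 0 0 0 -0.4" --pt "0 0 0 0 0 0 -0.4"

```text
t: 26.15
tcp_pos: [0.4947, 0.0756, 0.0203]
tool_rot: [0.001, 1.0, -0.0, 0.001]
force: [-0.2, -0.0, 5.8]
finger_gap: 0.573
gripper_force: 30.4
```

```bash
python3 - <<'E'
from meas import *
d=snap("wrist");s=manip.sense();t=s["tcp_pos"];print(t,s["finger_gap"],s["gripper_force"])
H=hsv(d);h,q,v=H[...,0],H[...,1],H[...,2]
red=((h<8)|(h>172))&(q>150)
print("cap",topfit(d,red&near(d,t[:2],.035),.026))
E
```

```text
[0.49468859 0.07557422 0.02023976] 0.5750950212731171 30.385575700784102
cap [4.926e-01 7.500e-02 2.560e-02 4.928e-01 7.500e-02 2.480e-02 4.860e+03]
```

Emit:
drive_tool --pt "0 0 -0.01 0 0 0 -0.4" --pt "0 0 -0.035 0 0 0 -0.4" --pt "0 0 -0.045 0 0 0 -0.4" --pt "0 0 -0.045 0 0 0 -0.4" --pt "0 0 -0.035 0 0 0 -0.4" --pt "0.003 0.025 0 0 0 0 -0.4" --pt "0.004 0.045 0 0 0 0 -0.4" --pt "0.004 0.045 0 0 0 0 -0.4" --pt "0.003 0.04 0 0 0 0 -0.4" --pt "0 0.022 0 0 0 0 -0.4"

```text
t: 27.2
tcp_pos: [0.4787, 0.2553, 0.1897]
tool_rot: [-0.001, 1.0, 0.0, 0.0]
force: [0.3, -0.7, -0.9]
finger_gap: 0.573
gripper_force: 31.7
```

Emit:
drive_tool --pt "0 0 0 0 0 0 -0.4" --pt "0 0 0 0 0 0 -0.4" --pt "0 0 0 0 0 0 -0.4"

```text
t: 27.5
tcp_pos: [0.4797, 0.2516, 0.189]
tool_rot: [0.001, 1.0, -0.0, -0.0]
force: [-0.3, 0.1, 0.5]
finger_gap: 0.572
gripper_force: 31.7
```

```bash
python3 - <<'E'
from meas import *
d=snap("wrist");s=manip.sense();t=s["tcp_pos"];print(t,s["finger_gap"]); save(d,"w10.png")
H=hsv(d);h,q,v=H[...,0],H[...,1],H[...,2]
red=((h<8)|(h>172))&(q>150);blue=(h>95)&(h<125)&(q>130)
print("cap",topfit(d,red&near(d,t[:2],.035),t[2]+.0057)); 
try: print("bon",topfit(d,blue&near(d,(.479,.252),.06),.094))
except Exception as e: print(e)
print(body(d))
E
```

```text
[0.47988149 0.25139977 0.18897107] 0.5710492698717539
cap [4.777e-01 2.512e-01 2.550e-02 4.780e-01 2.513e-01 2.460e-02 4.844e+03]
bon [4.771e-01 2.522e-01 3.040e-02 4.771e-01 2.523e-01 2.990e-02 1.572e+03]
(array([0.47799824, 0.25165223]), np.float64(0.047054717352167555), array([0.48770607, 0.25166942]), np.float64(0.039478754653987785), 36, 38)
```

Emit:
drive_tool --pt "-0.001 0.0008 0.015 0 0 0 -0.4" --pt "0 0 0.025 0 0 0 -0.4" --pt "0 0 0.015 0 0 0 -0.4" --pt "0 0 0.01 0 0 0 -0.4" --pt "0 0 0.005 0 0 0 -0.4" --pt "0 0 0.002 0 0 0 -0.4" --pt "0 0 0.001 0 0 0 -0.4" --pt "0 0 0 0 0 0 -0.4" --pt "0 0 0 0 0 0 -0.4"

```text
t: 28.45
tcp_pos: [0.4814, 0.2535, 0.1164]
tool_rot: [0.0, 1.0, 0.0, 0.001]
force: [0.0, -1.0, -0.7]
finger_gap: 0.571
gripper_force: 31.7
```

Emit:
drive_tool --pt "0.0005 -0.001 0.001 0 0 0 -0.4" --pt "0 0 0.001 0 0 0 -0.4" --pt "0 0 0.001 0 0 0 -0.4" --pt "0 0 0 0 0 0 -0.4" --pt "0 0 0 0 0 0 -0.4"

```text
t: 28.95
tcp_pos: [0.4805, 0.2524, 0.1142]
tool_rot: [0.0, 1.0, 0.0, 0.0]
force: [-2.3, -0.9, 9.4]
finger_gap: 0.573
gripper_force: 32.7
```

Seated at the expected height, with 9.4 N contact. Release and retreat.

Emit:
drive_tool --pt "0 0 0 0 0 0 0.2" --pt "0 0 0 0 0 0 0.4" --pt "0 0 0 0 0 0 0.7" --pt "0 0 0 0 0 0 1" --pt "0 0 0 0 0 0 1" --pt "0 0 -0.01 0 0 0 1" --pt "0 0 -0.03 0 0 0 1" --pt "0 0 -0.045 0 0 0 1" --pt "0 0 -0.045 0 0 0 1" --pt "0 0 -0.02 0 0 0 1"

```text
t: 29.95
tcp_pos: [0.4824, 0.253, 0.2678]
tool_rot: [0.0, 1.0, 0.001, 0.004]
force: [1.4, 0.0, 0.1]
finger_gap: 1.003
gripper_force: 0.0
```

Emit:
drive_tool --pt "0 0 0 0 0 0 1" --pt "0 0 0 0 0 0 1"

```text
t: 30.15
tcp_pos: [0.4801, 0.2523, 0.2632]
tool_rot: [0.0, 1.0, 0.0, 0.0]
force: [-1.2, -0.2, -1.0]
finger_gap: 1.002
gripper_force: 0.0
```

```bash
python3 - <<'E'
from meas import *
d=snap("wrist");e=snap("side");P=cloud(d)
H=hsv(d);h,q,v=H[...,0],H[...,1],H[...,2]
red=((h<8)|(h>172))&(q>150)&near(d,(.479,.252),.05)&(P[...,2]>.11)
print("cap",topfit(d,red,.120)); A=np.c_[P[red][:,:2]-P[red][:,:2].mean(0),np.ones(red.sum())]; print(np.linalg.lstsq(A,P[red][:,2],rcond=None)[0])
b=(h>95)&(h<125)&(q>130)&near(d,(.479,.252),.06);print("bon",topfit(d,b,.094))
save(e,"s9.png");save(d,"w11.png")
c=np.hstack([cv2.resize(d["image"][60:300,130:380],(390,375)),cv2.resize(e["image"][120:320,160:370],(394,375))]);cv2.imwrite("pics/m2.png",c[:,:,::-1])
E
```

```text
cap [4.797e-01 2.523e-01 2.510e-02 4.795e-01 2.523e-01 2.450e-02 1.280e+03]
[ 0.02923732 -0.00130419  0.11870116]
bon [4.768e-01 2.526e-01 3.040e-02 4.772e-01 2.524e-01 2.990e-02 4.290e+02]
```

View pics/m2.png

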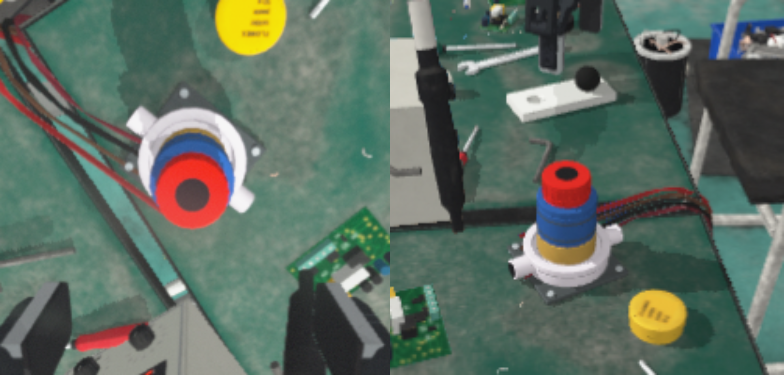

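The stack is upright: ring, bonnet and cap are aligned on the body. The black ball is still in its dimple, and the arm is clear. Handing in.

```bash
python3 -c "
from station import manip
print(manip.sign_off())"
```

```text
the job is handed in; nothing more can be done
None
```

The valve is assembled and handed in: the brass ring is in the pocket, the steel ball is in the ring, and the bonnet and cap are seated on top. The black ball was left in its tray dimple, and the arm finished clear of everything after about 30 s.

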